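# Space the soil-jar holders with a spacer block

## Task

Set equal gaps along the row of jar holders in the rack with the orange spacer: start at the blue end stop and work outward, one gap after the other, each time first leaning the spacer's flat face lightly against the stop or the holder already set until you feel it bear for a moment, then pressing it down gently until it is fully home on the rails so that it wedges the next holder out. Every gap must end up exactly one spacer thickness, so do not push a set holder back; move the holders only with the spacer, and leave the other things alone. Finally stand the spacer upright back on its grey rest and let go.

Things in the scene. Friction and masses are not known exactly. Their poses are not given: they have to be found in the camera images.
- rack: fixed jar rack, an open channel 284 x 84 mm. Origin: middle of its underside on the table; y runs along the row away from the blue end stop to the open end, x across, z up. Bed top 6 mm above the table. Two steel side rails run the whole length, inner faces at x = -31.5 and +31.5 mm, 8 mm wide, tops 46 mm above the table (4 mm below the tops of the holder blocks).
- stop_face (a point): middle of the blue end stop's face towards the holders (y = -130 mm in the rack's frame, 28 mm above the table); the stop stands 50 mm above the bed. Each holder at first stands 2.5 to 13.5 mm too near the stop, so a gap measures 10 to 22 mm when its turn comes.
- spacer_center (a point): orange spacer, 24 mm thick (its y), 40 mm wide (its x), 110 mm tall, 0.11 kg, loose, standing nose down on its rest. Point: its centre, 55 mm above the nose; z up. Its face at y = -12 mm is flat all the way down and goes towards the end stop; the other side is bevelled over the lowest 36 mm, from a 6 mm thick nose (y = -12 to -6 mm) to the full 24 mm.
- spacer: the spacer; origin at nose height, under the middle of its thickness. Two wings (92 mm across along x, 24 mm thick, 38 to 48 mm above the nose) seat on the rack's side rails when it is fully home: its centre is then 63 mm above the table, its nose 2 mm above the bed. Grasp its 24 mm thickness near the top, 80 to 108 mm above the nose, so the fingers stay above the jar lids.
- rest: fixed grey rest for the spacer, 96 x 44 mm: two uprights (20 mm wide along x, 44 mm along y, 56 mm apart) with tops 44 mm above the table, on which the spacer's wings stand. Origin: middle of its underside on the table; x along the wings. The spacer's centre is 61 mm above the table when it stands there.
- yellow_center (a point): Yellow plastic jar holder with sunk jar and round steel lid (49 mm, top 62 mm above its underside), about 0.55 kg, loose: slides on its rubber foot along the row at a push of 2 to 3.5 N. Block 60 mm across the row, 44 mm high; width along the row not marked, 55 to 65 mm, and the three differ. Point: centre of the block, 22 mm above its underside; y along the row. May be first, second or third in the row.
- green_center (a point): Green plastic jar holder with sunk jar and round steel lid (49 mm, top 62 mm above its underside), about 0.55 kg, loose: slides on its rubber foot along the row at a push of 2 to 3.5 N. Block 60 mm across the row, 44 mm high; width along the row not marked, 55 to 65 mm, and the three differ. Point: centre of the block, 22 mm above its underside; y along the row. May be first, second or third in the row.
- white_center (a point): White plastic jar holder with sunk jar and round steel lid (49 mm, top 62 mm above its underside), about 0.55 kg, loose: slides on its rubber foot along the row at a push of 2 to 3.5 N. Block 60 mm across the row, 44 mm high; width along the row not marked, 55 to 65 mm, and the three differ. Point: centre of the block, 22 mm above its underside; y along the row. May be first, second or third in the row.
- holder_yellow: the yellow holder itself; origin at the middle of its underside
- holder_green: the green holder itself; origin at the middle of its underside
- holder_white: the white holder itself; origin at the middle of its underside
- jar: bystander: clear glass jar with steel cap, 76 mm diameter, 110 mm high; origin at its foot
- logger: bystander: blue data-logger box, 70 x 50 x 22 mm; origin at its foot
- lidring: bystander: brass-coloured lid ring, 86 mm diameter, 14 mm high; origin at its foot

How it is judged (in metres and radians):
On the way, in this order (a step that is already met when the one before it is completed fails the run):
1. the spacer is pressed home on the rails in the first gap, between end stop and first holder (y of spacer_center in the frame of rack between -0.122 and -0.112 m and z of spacer_center in the frame of rack below 0.065 m and x of spacer_center in the frame of rack between -0.02 and 0.02 m and angle between the y axis of spacer_center and the y axis of rack, either way round below 0.1 rad), for 0.1 s.
2. then its nose is put into the second gap and, before it is pressed home, its flat face leans against the first holder (y of spacer_center in the frame of rack between -0.046 and -0.022 m and z of spacer_center in the frame of rack between 0.08 and 0.105 m and ((y of yellow_center in the frame of rack between -0.1 and -0.06 m and contact force between spacer and holder_yellow above 0.3 N) or (y of green_center in the frame of rack between -0.1 and -0.06 m and contact force between spacer and holder_green above 0.3 N) or (y of white_center in the frame of rack between -0.1 and -0.06 m and contact force between spacer and holder_white above 0.3 N))), for 0.2 s.
3. and pressed home there (y of spacer_center in the frame of rack between -0.043 and -0.025 m and z of spacer_center in the frame of rack below 0.065 m and x of spacer_center in the frame of rack between -0.02 and 0.02 m and angle between the y axis of spacer_center and the y axis of rack, either way round below 0.1 rad), for 0.1 s.
4. then its nose is put into the third gap and, before it is pressed home, its flat face leans against the second holder (y of spacer_center in the frame of rack between 0.038 and 0.063 m and z of spacer_center in the frame of rack between 0.08 and 0.105 m and ((y of yellow_center in the frame of rack between -0.02 and 0.03 m and contact force between spacer and holder_yellow above 0.3 N) or (y of green_center in the frame of rack between -0.02 and 0.03 m and contact force between spacer and holder_green above 0.3 N) or (y of white_center in the frame of rack between -0.02 and 0.03 m and contact force between spacer and holder_white above 0.3 N))), for 0.2 s.
5. and pressed home there (y of spacer_center in the frame of rack between 0.041 and 0.06 m and z of spacer_center in the frame of rack below 0.065 m and x of spacer_center in the frame of rack between -0.02 and 0.02 m and angle between the y axis of spacer_center and the y axis of rack, either way round below 0.1 rad), for 0.1 s.
At the end, for the whole second after the job is handed in: All three gaps (end stop to first holder, first to second, second to third) measure 24 mm within 1.7 mm, the holders stand flat on the rack's bed (within 3 mm and 0.06 rad), and the spacer stands upright (0.08 rad) on its rest, within 18 mm of its middle and 4 mm of its standing height (((y of yellow_center in the frame of rack between -0.0797 and -0.0763 m and horizontal distance between yellow_center and green_center between 0.0803 and 0.0837 m and horizontal distance between green_center and white_center between 0.0843 and 0.0877 m and horizontal distance between yellow_center and white_center between 0.15 and 0.19 m) or (y of yellow_center in the frame of rack between -0.0797 and -0.0763 m and horizontal distance between yellow_center and white_center between 0.0823 and 0.0857 m and horizontal distance between white_center and green_center between 0.0843 and 0.0877 m and horizontal distance between yellow_center and green_center between 0.15 and 0.19 m) or (y of green_center in the frame of rack between -0.0777 and -0.0743 m and horizontal distance between green_center and yellow_center between 0.0803 and 0.0837 m and horizontal distance between yellow_center and white_center between 0.0823 and 0.0857 m and horizontal distance between green_center and white_center between 0.15 and 0.19 m) or (y of green_center in the frame of rack between -0.0777 and -0.0743 m and horizontal distance between green_center and white_center between 0.0843 and 0.0877 m and horizontal distance between white_center and yellow_center between 0.0823 and 0.0857 m and horizontal distance between green_center and yellow_center between 0.15 and 0.19 m) or (y of white_center in the frame of rack between -0.0757 and -0.0723 m and horizontal distance between white_center and yellow_center between 0.0823 and 0.0857 m and horizontal distance between yellow_center and green_center between 0.0803 and 0.0837 m and horizontal distance between white_center and green_center between 0.15 and 0.19 m) or (y of white_center in the frame of rack between -0.0757 and -0.0723 m and horizontal distance between white_center and green_center between 0.0843 and 0.0877 m and horizontal distance between green_center and yellow_center between 0.0803 and 0.0837 m and horizontal distance between white_center and yellow_center between 0.15 and 0.19 m)) and z of yellow_center in the frame of rack between 0.025 and 0.031 m and angle between each of yellow_center, green_center, white_center's own z axis and vertical below 0.06 rad and z of green_center in the frame of rack between 0.025 and 0.031 m and z of white_center in the frame of rack between 0.025 and 0.031 m and horizontal distance between spacer_center and rest below 0.018 m and angle between spacer_center's own z axis and vertical below 0.08 rad and z of spacer_center in the frame of rest between 0.057 and 0.065 m); the robot touches nothing.
It fails at once if a holder is tipped more than about 11 degrees or lifted 15 mm (angle between any of yellow_center, green_center, white_center's own z axis and vertical above 0.2 rad or z of any of yellow_center, green_center, white_center in the frame of rack above 0.043 m).
It fails at once if the spacer presses on a holder with more than 25 N (contact force between spacer and holder_yellow above 25 N or contact force between spacer and holder_green above 25 N or contact force between spacer and holder_white above 25 N).
It fails at once if the spacer presses on the rack with more than 25 N (contact force between spacer and rack above 25 N).
It fails at once if the robot itself pushes a holder (more than 1 N) (contact force between any of the fingers, the arm and holder_yellow above 1 N or contact force between any of the fingers, the arm and holder_green above 1 N or contact force between any of the fingers, the arm and holder_white above 1 N).
It fails at once if the jar, the blue logger or the brass lid ring is moved more than 15 mm (distance of any of jar, logger, lidring from where it was at the start of the episode above 0.015 m).
It also fails if it takes over 72 s, if anything falls off the work surface, if the arm or the gripper's body presses on something with over 40 N, if the wrist force passes 120 N, or if a joint passes its speed limit or range.

## Robot

A 7-joint arm with a two-finger parallel gripper is mounted at the origin on the work surface. World frame = base frame: x ahead of the robot, y to its left, z up, the work surface at z = 0. Lengths are in m, angles in degrees, forces in N, time in s.
With the tool pointing down it reaches from about 0.425 to 0.95 m from the base axis. Payload 4.7 kg.
Tool frame: the origin (TCP) lies at the very end of the fingers, on their centre line; the grasp point (between the pads) lies 19 mm behind it; z points along the fingers, y is the line along which they close (so a half turn about z gives the same grasp; the last joint's range is limited). The gripper opens to 85 mm and grips with 20 to 120 N. Pads are 22 mm wide; open, the fingers measure 114 mm over their backs; the gripper's body (76 mm by 85 mm) begins 54 mm behind the grasp point. The pads swing forward as they close: fully open they stand 13 mm farther back than shut.
Start: joints at [67.156, 26.849, -2.785, 87.806, 1.381, 65.374, -4.715], TCP at [0.244, -0.629, 0.231] pointing down, gripper open.
Joint ranges: [-148.3, 148.3], [-19.14, 114.17], [-79.39, 73.82], [5.75, 140.21], [-59.74, 239.74], [12.07, 113.84], [-152.46, 152.46]. Speed limits (degrees/s): [147.25, 147.25, 180, 180, 180, 180, 180].

## Interface

Orientations are given as a 3x3 rotation matrix whose columns are the frame's x, y, z axes.
In Python, from workcell import arm gives the robot as it stands.
- The arm moves only by the tool apply_moves, never from a script. Its arguments are lists of equal length, an entry for each row: "grip": the gripper's target within -1 to 1 (shut at 1, half-way at 0, fully open at -1); "translation": the shift along the tool's x, y, z in units of 40 mm (1.0 is 40 mm), a list of three; "spin": the turn about the tool's z in rad. A call has 1 to 20 rows; each row shifts and turns the commanded pose from where the row before left it, along the tool's axes as they then stand; what a row does not reach is not made up. A row lasts 1/12 s, in which the tool goes at most 41.7 mm and 7.16 degrees, less where a joint would pass 70% of its speed; a pose out of reach is approached as far as the arm can. A call is refused whole if a number of a shift passes 1 or a number of a turn 0.125, either way. A call with a gripper value outside its range is refused whole. The fingers move at their own pace and stop on an object; "newtons" is the grip in N (left out, the last holds). Time passes only in rows, so rows that do not move let the fingers close. It gives the time, the measured TCP pose, the force, the opening and the grip force at its end, in the units of the state.
- arm.get_state(): the state, without advancing time (a new reading comes with each control period).
- arm.camera(name): name is "scene" or "top"; returns the picture (400x640x3 uint8, red, green, blue); there is no depth.
- arm.get_calibration(name): a dict with "mtx" (3x3 intrinsics, pixels), "rvec" (rotation vector, rad) and "tvec" (3), from world to camera coordinates, as OpenCV has them. Camera axes: x right, y down, z forward; pixel columns grow to the right and rows downward; lengths in m; the calibration is good to about 2 mm. A picture is of the moment at which its call begins. get_calibration takes no time and is no camera call.
- arm.close_job(): hands the job in; it is judged then, once.
Trained networks look in the newest picture that a camera, given by its name, has taken for a name from the list of things; names that differ only in an ending like _2 or _b are one class to them, and where a whole thing is asked for, a point or a joint stands for the part that bears it (a point fixed in the world has none). Each returns a list of dicts, best first, with "score" (0 to 1); they miss things now and then, are a little off and sometimes report something else, mostly with a low value. They report only what shows in the picture. A call takes as long as a camera call.
- arm.look_for(query, camera): "rect" ([left, top, right, bottom] in pixels, round what is visible of it).
The state is a dict: "t": time; "q": joint angles; "joint_velocities": joint speeds; "effort": joint torques, N m; "tool_pos": TCP position; "tool_rot": TCP orientation; "force": force on the tool from outside, world axes, zero at the start; "wrist_torque": the same for the moment, N m; "finger_gap": opening from 0.0 (shut) to 1.0 (fully open); "grasp_force": force on a finger pad.
Only numpy, scipy, OpenCV 4.12 (cv2) and the standard library are available. Lean on these libraries where they do the work, as an engineer would, in place of code of your own. Each camera call takes 0.05 s, during which the arm holds its last target. There are 200 camera calls.

## Working session

There is one attempt and no reset: what is moved stays moved. The work goes in short steps, Python scripts to look and compute and a tool call to move; the robot and the scene stay as the last step left them, time stands still between calls to the robot, and variables do not carry over. Pictures are saved under pics/ and viewed, at most 10 in all, crops included, and the job is handed in when it is done.

Besides the shell and the picture viewer there is one more tool, called after "Request:" as name(argument=value, ...) on one line, values as JSON. apply_moves: Moves the arm, as the interface text tells. Its arguments: {"type":"object","properties":{"grip":{"type":"array","items":{"type":"number"}},"translation":{"type":"array","items":{"type":"array","items":{"type":"number"}}},"spin":{"type":"array","items":{"type":"number"}},"newtons":{"type":"number"}},"required":["grip","translation","spin"]}

```bash
mkdir -p pics; ls; python3 - <<'E'
from workcell import arm
import cv2,numpy as np
for c in("scene","top"):
    im=arm.camera(c); cv2.imwrite(f"pics/{c}0.png",cv2.cvtColor(im,cv2.COLOR_RGB2BGR))
    k=arm.get_calibration(c); print(c,k)
    for n in("rack","spacer","rest","holder_yellow","holder_green","holder_white","jar","logger","lidring","stop_face"):
        print(n,[(round(d['score'],2),np.round(d['rect']).tolist()) for d in arm.look_for(n,c)[:2]])
s=arm.get_state();print(s)
E
```

```text
pics
scene {'mtx': array([[519.5508478 ,   0.        , 319.4338792 ],
       [  0.        , 519.5508478 , 190.07553525],
       [  0.        ,   0.        ,   1.        ]]), 'rvec': array([ 2.48252558,  0.8828864 , -0.21699267]), 'tvec': array([-0.43724954, -0.2391961 ,  1.34875929])}
rack [(0.64, [281.0, 157.0, 388.0, 269.0])]
spacer []
rest [(0.94, [257.0, 165.0, 303.0, 199.0]), (0.69, [318.0, 189.0, 354.0, 223.0])]
holder_yellow [(0.57, [318.0, 189.0, 354.0, 225.0])]
holder_green [(0.64, [292.0, 214.0, 332.0, 255.0])]
holder_white [(0.73, [342.0, 164.0, 378.0, 204.0])]
jar [(0.64, [414.0, 110.0, 447.0, 164.0])]
logger [(0.69, [231.0, 350.0, 263.0, 393.0])]
lidring [(0.56, [145.0, 266.0, 189.0, 306.0]), (0.53, [318.0, 187.0, 355.0, 223.0])]
stop_face [(0.6, [280.0, 158.0, 389.0, 270.0])]
top {'mtx': array([[483.02723185,   0.        , 323.85819888],
       [  0.        , 483.02723185, 201.67375221],
       [  0.        ,   0.        ,   1.        ]]), 'rvec': array([ 2.17519938, -2.13902041,  0.10422593]), 'tvec': array([-0.00363695,  0.54360524,  1.31087564])}
rack [(0.82, [258.0,
[... 727 characters left out ...]
'joint_velocities': array([-0.05279363,  0.03220279,  0.03893274, -0.04548815,  0.06846758,
       -0.04770667,  0.00388813]), 'effort': array([ 6.85954055e-04, -5.10173750e+01, -4.61656367e-02, -2.38018388e+01,
        1.08839554e-02,  9.80095174e-04, -6.36168025e-06]), 'tool_pos': array([ 0.24401301, -0.62936836,  0.23135262]), 'tool_rot': array([[ 9.32405960e-01,  3.61412672e-01,  7.98605759e-05],
       [ 3.61412678e-01, -9.32405958e-01, -7.85383879e-05],
       [ 4.60777081e-05,  1.02092286e-04, -9.99999994e-01]]), 'force': array([ 1.09032904, -0.3775282 ,  0.34531406]), 'wrist_torque': array([ 0.04000523, -0.00144117, -0.01317169]), 'grasp_force': 0.0, 'finger_gap': 0.9995613401532369}
```

```bash
python3 - <<'E'
import cv2,numpy as np
t=cv2.imread("pics/top0.png");s=cv2.imread("pics/scene0.png")
a=cv2.resize(t[165:275,240:380],None,fx=5,fy=5,interpolation=cv2.INTER_CUBIC)
b=cv2.resize(s[150:280,240:400],None,fx=5,fy=4.6,interpolation=cv2.INTER_CUBIC)
cv2.imwrite("pics/a.png",a);cv2.imwrite("pics/b.png",b)
E
```

```text
(no output)
```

View pics/a.png

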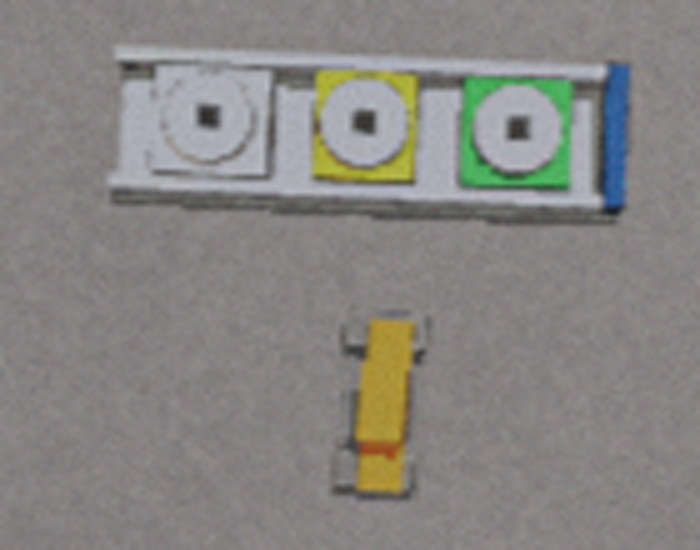

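View pics/b.png

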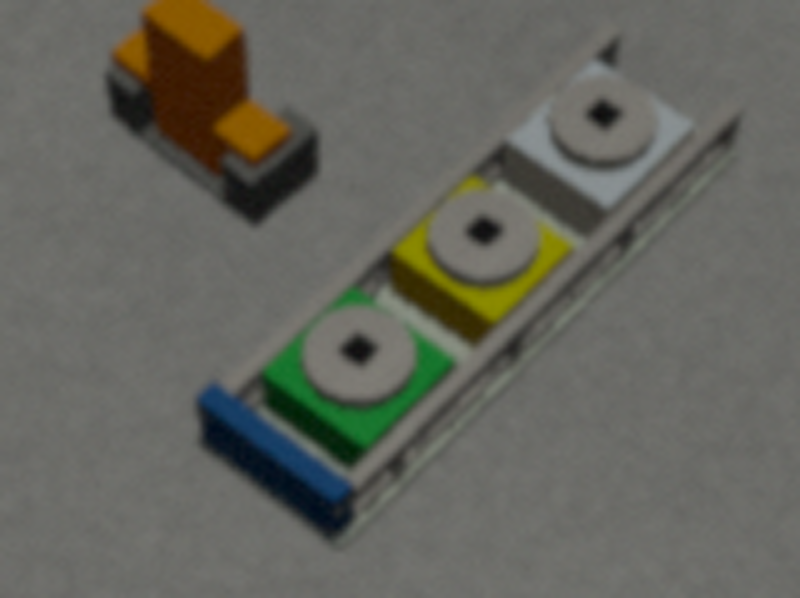

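```bash
cat > h.py <<'E'
import cv2,numpy as np
from workcell import arm
def cal(c):
    k=arm.get_calibration(c);return k["mtx"],cv2.Rodrigues(k["rvec"])[0],k["tvec"],k["rvec"]
def back(c,uv,z):
    K,R,t,_=cal(c);C=-R.T@t
    d=(np.linalg.inv(K)@np.c_[np.atleast_2d(uv),np.ones(len(np.atleast_2d(uv)))].T).T@R
    return C+d*((z-C[2])/d[:,2])[:,None]
def proj(c,P):
    K,R,t,r=cal(c);return cv2.projectPoints(np.array(P,float),r,t,K,None)[0][:,0]
def ct(uv): uv=np.array(uv,float);return (uv+.5)/5-.5+[240,165]
def cs(uv): uv=np.array(uv,float);return (uv+.5)/[5,4.6]-.5+[240,150]
E
python3 - <<'E'
from h import *
np.set_printoptions(precision=4,suppress=True)
for c in("top","scene"):
    K,R,t,_=cal(c);print(c,"C",-R.T@t)
print("rail ends",back("top",ct([[118,53],[110,182]]),.046))
print("stop top T",back("top",ct([[608,65],[630,66],[624,210],[603,210]]),.056))
print("stop top S",back("scene",cs([[213,385],[198,400],[352,490],[335,505]]),.056))
print("rail far S",back("scene",cs([[615,33],[740,112]]),.046))
print("lids T",back("top",ct([[209,117],[364,122],[518,128]]),.068))
print("lids S",back("scene",cs([[603,115],[484,231],[359,350]]),.068))
print("rest T",back("top",ct([[386,335],[373,470]]),.044))
print("sp top T",back("top",ct([[362,360],[412,360],[404,442],[357,440]]),.116))
print("wing near S",back("scene",cs([[215,127],[252,100],[291,130],[254,160]]),.054))
for n,z,lo,hi,c in(("blue",.056,(105,120,60),(130,255,255),"top"),("green",.05,(50,100,60),(80,255,255),"top"),("yellow",.05,(26,150,60),(34,255,255),"top"),("orange",.05,(5,150,60),(25,255,255),"top"),("blue",.056,(105,120,60),(130,255,255),"scene")):
    im=cv2.imread(f"pics/{c}0.png");m=cv2.inRange(cv2.cvtColor(im,cv2.COLOR_BGR2HSV),lo,hi)
    n_,l,st,ce=cv2.connectedComponentsWithStats(m)
    for i in range(1,n_):
        if st[i,4]>40: print(n,c,st[i],back(c,[ce[i]],z)[0])
E
```

```text
top C [ 0.3948 -0.0155  1.363 ]
scene C [ 0.882  -0.4206  1.0548]
rail ends [[0.6128 0.1743 0.046 ]
 [0.541  0.1764 0.046 ]]
stop top T [[ 0.6086 -0.0959  0.056 ]
 [ 0.6082 -0.1079  0.056 ]
 [ 0.529  -0.1053  0.056 ]
 [ 0.5288 -0.0939  0.056 ]]
stop top S [[ 0.5366 -0.095   0.056 ]
 [ 0.5366 -0.1048  0.056 ]
 [ 0.6151 -0.0979  0.056 ]
 [ 0.6143 -0.1079  0.056 ]]
rail far S [[0.549  0.1754 0.046 ]
 [0.6213 0.1739 0.046 ]]
lids T [[ 0.5748  0.1206  0.068 ]
 [ 0.5734  0.0365  0.068 ]
 [ 0.5714 -0.0469  0.068 ]]
lids S [[ 0.5806  0.1205  0.068 ]
 [ 0.5791  0.036   0.068 ]
 [ 0.5767 -0.0466  0.068 ]]
rest T [[0.4596 0.0231 0.044 ]
 [0.3863 0.0287 0.044 ]]
sp top T [[0.4429 0.0331 0.116 ]
 [0.4434 0.0073 0.116 ]
 [0.4013 0.0107 0.116 ]
 [0.4019 0.0348 0.116 ]]
wing near S [[0.4452 0.0114 0.054 ]
 [0.4479 0.0338 0.054 ]
 [0.4727 0.0318 0.054 ]
 [0.471  0.0082 0.054 ]]
blue top [449 153  15  18 112] [ 0.658  -0.3563  0.056 ]
blue top [436 159  17  21 145] [ 0.6325 -0.3208  0.056 ]
blue top [361 178   5  29 113] [ 0.5693 -0.1001  0.056 ]
green top [332 181  23  22 181] [ 0.5678 -0.047   0.05  ]
yellow top [ 50 132  40  42 101] [0.6656 0.7149 0.05  ]
yellow top [303 191  20  10  74] [0.5518 0.0367 0.05  ]
yellow top [427 240  30  29 173] [ 0.4055 -0.314   0.05  ]
orange top [263  67  28  18  63] [0.8865 0.1389 0.05  ]
orange top [230  68  27  17  60] [0.8852 0.2339 0.05  ]
orange top [298  73  27  13  50] [0.8837 0.0469 0.05  ]
orange top [312 229  11  34 286] [0.4207 0.0231 0.05  ]
blue scene [280 234  30  25 156] [ 0.576  -0.1012  0.056 ]
blue scene [231 351  27  38 824] [ 0.6648 -0.3492  0.056 ]
```

```bash
python3 - <<'E'
from h import *
a=-.076; c,s=np.cos(a),np.sin(a)
X=np.array([c,s]);Y=np.array([-s,c]); o=np.array([.427,.0235])
im=cv2.imread("pics/scene0.png")
b=cv2.resize(im[140:205,250:310],None,fx=9,fy=9,interpolation=cv2.INTER_CUBIC)
def P(l): return [[*(o+X*p[0]+Y*p[1]),p[2]] for p in l]
for nm,l,col in(("flat",[(-.02,-.012,.116),(.02,-.012,.116),(.02,-.012,.006),(-.02,-.012,.006)],(255,0,0)),("bev",[(-.02,-.012,.042),(.02,-.012,.042),(.02,.006,.006),(-.02,.006,.006)],(0,255,0))):
    q=proj("scene",P(l)); print(nm,q.round(1).tolist())
    cv2.polylines(b,[np.int32((q-[250,140]+.5)*9-.5)],True,col,1)
b=np.hstack([b,]) ; raw=cv2.resize(im[165:205,252:300],None,fx=12,fy=12,interpolation=cv2.INTER_CUBIC); raw=cv2.convertScaleAbs(raw,alpha=1.8,beta=0)
cv2.imwrite("pics/c.png",cv2.convertScaleAbs(b,alpha=1.6,beta=0));cv2.imwrite("pics/d.png",raw)
E
```

```text
flat [[268.2, 152.1], [281.1, 162.8], [283.5, 188.5], [271.5, 178.4]]
bev [[270.5, 170.2], [282.7, 180.6], [288.9, 183.7], [277.0, 173.7]]
```

View pics/c.png

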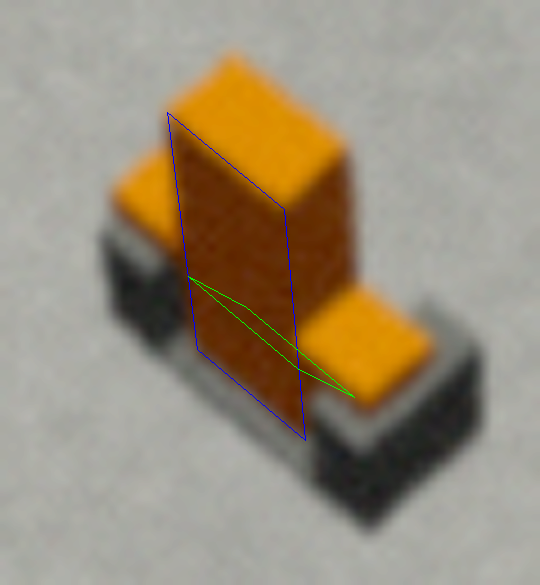

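View pics/d.png

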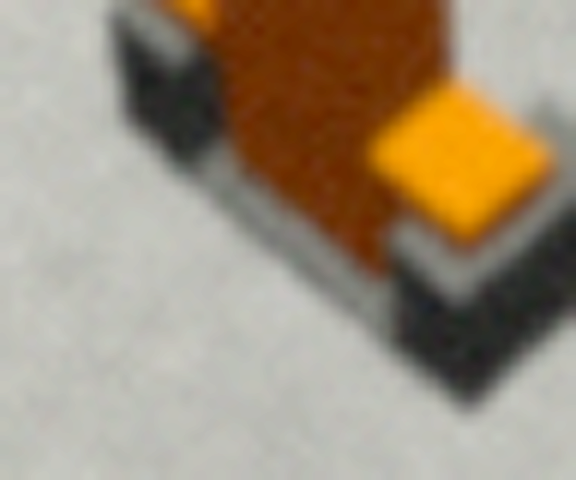

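Request:
apply_moves(grip=[-1, -1, -1, -1, -1, -1, -1, -1, -1, -1, -1, -1, -1, -1, -1, -1, -1, -1], translation=[[0, 0, 0], [0, 0, 0], [0, 0, 0], [0, 0, 0], [0.35, -0.85, 0], [0.35, -0.85, 0], [0.35, -0.85, 0], [0.35, -0.85, 0], [0.35, -0.85, 0], [0.35, -0.85, 0], [0.35, -0.85, 0], [0.35, -0.85, 0], [0.35, -0.85, 0], [0.35, -0.85, 0], [0.35, -0.85, 0], [0.35, -0.85, 0], [0.35, -0.85, 0], [0, 0, 0]], spin=[0.1115, 0.1115, 0.1115, 0.1115, 0, 0, 0, 0, 0, 0, 0, 0, 0, 0, 0, 0, 0, 0], newtons=50)

```text
t: 2.6
tool_pos: [0.4628, -0.1945, 0.2319]
tool_rot: [[0.998, -0.064, 0.003], [-0.064, -0.998, 0.003], [0.003, -0.004, -1.0]]
force: [-0.1, 0.4, 0.3]
finger_gap: 1.0
grasp_force: 0.0
```

Request:
apply_moves(grip=[-1, -1, -1, -1, -1, -1, -1, -1, -1], translation=[[-0.175, -0.77, 0], [-0.175, -0.77, 0], [-0.175, -0.77, 0], [-0.175, -0.77, 0], [-0.175, -0.77, 0], [-0.175, -0.77, 0], [-0.175, -0.77, 0], [0, 0, 0], [0, 0, 0]], spin=[0.012, 0, 0, 0, 0, 0, 0, 0, 0])

```text
t: 3.35
tool_pos: [0.4289, 0.0178, 0.2316]
tool_rot: [[0.996, -0.084, 0.001], [-0.084, -0.996, -0.0], [0.001, 0.0, -1.0]]
force: [-0.3, -0.3, 0.4]
finger_gap: 0.997
grasp_force: 0.0
```

Request:
apply_moves(grip=[-1, -1, -1, -1, -1, -1, -1, -1, -1], translation=[[0, -0.14, 0.4], [0, 0, 0.54], [0, 0, 0.54], [0, 0, 0.54], [0, 0, 0.54], [0, 0, 0.54], [0, 0, 0.54], [0, 0, 0], [0, 0, 0]], spin=[-0.008, 0, 0, 0, 0, 0, 0, 0, 0])

```text
t: 4.1
tool_pos: [0.4291, 0.0208, 0.0852]
tool_rot: [[0.997, -0.082, -0.002], [-0.082, -0.997, -0.001], [-0.002, 0.001, -1.0]]
force: [0.7, 0.0, 0.5]
finger_gap: 1.001
grasp_force: 0.0
```

```bash
python3 - <<'E'
from h import *
for c in("scene","top"):
    im=arm.camera(c); cv2.imwrite(f"pics/{c}1.png",cv2.cvtColor(im,cv2.COLOR_RGB2BGR))
a=cv2.imread("pics/scene1.png")[130:220,230:330];b=cv2.imread("pics/top1.png")[205:295,265:365]
cv2.imwrite("pics/e.png",np.hstack([cv2.resize(cv2.convertScaleAbs(x,alpha=1.4),(400,360),interpolation=2) for x in(a,b)]))
s=arm.get_state();print(s['tool_pos'],s['q'].round(1),s['force'])
E
```

```text
[0.43049621 0.02149802 0.08670729] [   9.    17.4  -20.3  126.9   10.    37.  -113.1] [ 0.43847324  0.94209407 -1.85107596]
```

View pics/e.png

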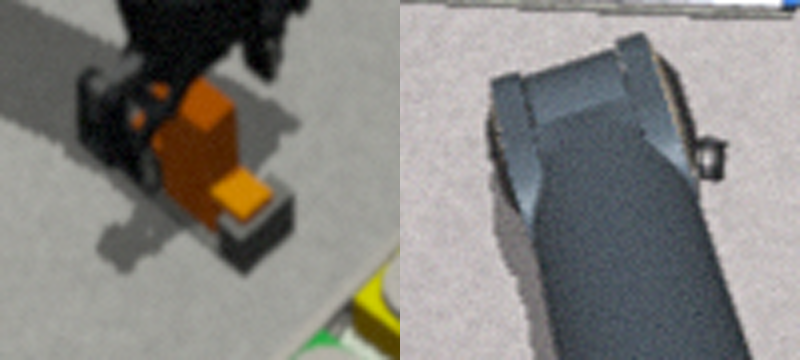

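Request:
apply_moves(grip=[1, 1, 1, 1, 1, 1, 1, 1, 1, 1], translation=[[0, 0, 0], [0, 0, 0], [0, 0, 0], [0, 0, 0], [0, 0, 0], [0, 0, 0], [0, 0, 0], [0, 0, 0], [0, 0, 0], [0, 0, 0]], spin=[0, 0, 0, 0, 0, 0, 0, 0, 0, 0], newtons=70)

```text
t: 5.03
tool_pos: [0.4298, 0.0221, 0.0862]
tool_rot: [[0.997, -0.08, 0.001], [-0.08, -0.997, -0.0], [0.001, 0.0, -1.0]]
force: [-0.8, -0.1, 5.6]
finger_gap: 0.272
grasp_force: 69.0
```

Request:
apply_moves(grip=[1, 1, 1, 1, 1, 1, 1, 1, 1, 1, 1, 1, 1, 1, 1, 1], translation=[[0, 0, -0.2], [0, 0, -0.4], [0, 0, -0.6], [0, 0, -0.7], [0, 0, -0.7], [0, 0, -0.5], [0, 0, 0], [0.47, 0.3, 0], [0.47, 0.3, 0], [0.47, 0.3, 0], [0.47, 0.3, 0], [0.47, 0.3, 0], [0.47, 0.3, 0], [0.47, 0.3, 0], [0.47, 0.3, 0], [0, 0, 0]], spin=[0, 0, 0, 0, 0, 0, -0.05, 0, 0, 0, 0, 0, 0, 0, 0, 0])

```text
t: 6.37
tool_pos: [0.5794, -0.0818, 0.2093]
tool_rot: [[0.999, -0.034, 0.002], [-0.034, -0.999, -0.001], [0.002, 0.001, -1.0]]
force: [-0.4, -0.6, -1.3]
finger_gap: 0.268
grasp_force: 68.7
```

```bash
python3 - <<'E'
from h import *
np.set_printoptions(precision=4,suppress=True)
for c in("scene","top"):
    im=arm.camera(c); cv2.imwrite(f"pics/{c}2.png",cv2.cvtColor(im,cv2.COLOR_RGB2BGR))
a=cv2.imread("pics/scene2.png")[130:290,240:400]
cv2.imwrite("pics/f.png",cv2.resize(cv2.convertScaleAbs(a,alpha=1.4),(600,600),interpolation=2))
s=arm.get_state();print(s['tool_pos'],s['tool_rot'],s['force'])
E
```

```text
[ 0.5765 -0.0787  0.2091] [[ 0.9995 -0.0312 -0.0017]
 [-0.0312 -0.9995  0.0006]
 [-0.0017 -0.0006 -1.    ]] [ 0.2613  0.9696 -1.8028]
```

View pics/f.png

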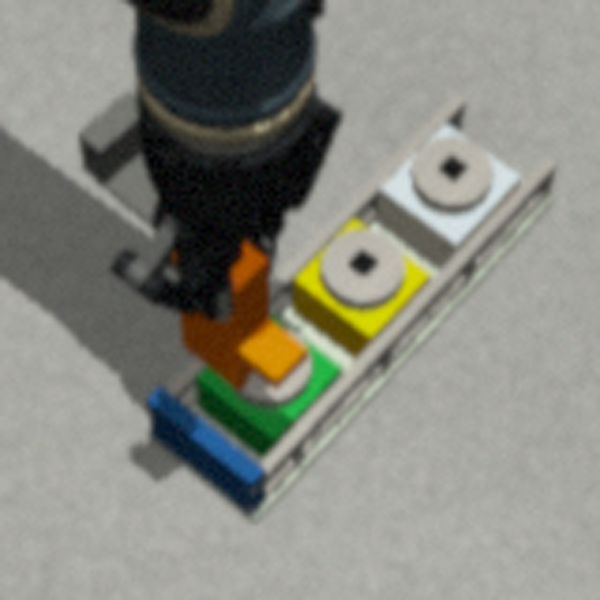

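Request:
apply_moves(grip=[1, 1, 1, 1, 1, 1, 1, 1, 1, 1, 1, 1, 1], translation=[[0, 0.02, 0.25], [0, 0, 0.4], [0, 0, 0.4], [0, 0, 0.4], [0, 0, 0.25], [0, 0, 0.1], [0, 0, 0.1], [0, 0, 0.1], [0, 0, 0.1], [0, 0, 0.1], [0, 0, 0], [0, 0, 0], [0, 0, 0]], spin=[0, 0, 0, 0, 0, 0, 0, 0, 0, 0, 0, 0, 0])

```text
t: 7.55
tool_pos: [0.5771, -0.0792, 0.122]
tool_rot: [[1.0, -0.03, 0.001], [-0.03, -1.0, -0.0], [0.001, 0.0, -1.0]]
force: [-0.0, 0.2, -0.3]
finger_gap: 0.269
grasp_force: 68.6
```

Request:
apply_moves(grip=[1, 1, 1, 1, 1, 1], translation=[[0, 0.02, 0], [0, 0.02, 0], [0, 0.02, 0], [0, 0, 0], [0, 0, 0], [0, 0, 0]], spin=[0, 0, 0, 0, 0, 0])

```text
t: 8.05
tool_pos: [0.5768, -0.0816, 0.1217]
tool_rot: [[1.0, -0.03, 0.0], [-0.03, -1.0, -0.0], [0.0, 0.0, -1.0]]
force: [0.7, 0.6, -1.3]
finger_gap: 0.27
grasp_force: 68.6
```

Request:
apply_moves(grip=[1, 1, 1, 1, 1], translation=[[0, 0.02, 0], [0, 0.02, 0], [0, 0, 0], [0, 0, 0], [0, 0, 0]], spin=[0, 0, 0, 0, 0])

```text
t: 8.47
tool_pos: [0.5767, -0.0828, 0.1217]
tool_rot: [[1.0, -0.03, 0.0], [-0.03, -1.0, 0.0], [0.0, -0.0, -1.0]]
force: [-0.7, 1.9, -0.8]
finger_gap: 0.267
grasp_force: 68.7
```

```bash
cat >> h.py <<'E'
def st():
    L=[]
    for i in range(4):
        arm.camera("top");s=arm.get_state();L.append(np.r_[s['tool_pos'],s['force'],s['wrist_torque'],np.arctan2(s['tool_rot'][1,0],s['tool_rot'][0,0])])
    print(s['t'],np.mean(L,0).round(4),"sd",np.std(L,0).round(4)[[1,2,4,5]])
E
python3 -c "
from h import *
st()"
```

```text
8.6667 [ 0.5767 -0.0828  0.1217 -0.1335  2.0782 -1.0592  0.4674  0.003   0.0075
 -0.0299] sd [0.     0.     0.2228 0.4075]
```

Request:
apply_moves(grip=[1, 1, 1, 1, 1, 1, 1, 1, 1, 1, 1, 1, 1, 1, 1, 1, 1], translation=[[0, 0, 0.04], [0, 0, 0.04], [0, 0, 0.04], [0, 0, 0.04], [0, 0, 0.04], [0, 0, 0.04], [0, 0, 0.04], [0, 0, 0.04], [0, 0, 0.04], [0, 0, 0.04], [0, 0, 0.04], [0, 0, 0.04], [0, 0, 0.04], [0, 0, 0.04], [0, 0, 0.04], [0, 0, 0.04], [0, 0, 0.04]], spin=[0, 0, 0, 0, 0, 0, 0, 0, 0, 0, 0, 0, 0, 0, 0, 0, 0])

```text
t: 10.08
tool_pos: [0.5769, -0.0828, 0.0945]
tool_rot: [[1.0, -0.03, 0.0], [-0.03, -1.0, 0.0], [0.0, -0.0, -1.0]]
force: [0.7, 5.4, 2.8]
finger_gap: 0.268
grasp_force: 69.2
```

```bash
python3 -c "
from h import *
st()"
```

```text
10.2833 [ 0.5768 -0.0828  0.0941  0.9341  5.2421  0.6997  1.3316 -0.2118  0.0653
 -0.0297] sd [0.     0.     0.2785 0.3831]
```

Request:
apply_moves(grip=[1, 1, 1, 1, 1, 1, 1], translation=[[0, 0, 0.025], [0, 0, 0.025], [0, 0, 0.025], [0, 0, 0.025], [0, 0, 0.025], [0, 0, 0], [0, 0, 0]], spin=[0, 0, 0, 0, 0, 0, 0])

```text
t: 10.87
tool_pos: [0.5763, -0.0828, 0.0887]
tool_rot: [[1.0, -0.03, -0.001], [-0.03, -1.0, 0.001], [-0.001, -0.0, -1.0]]
force: [0.1, 5.5, -1.0]
finger_gap: 0.269
grasp_force: 69.0
```

```bash
python3 -c "
from h import *
st()"
```

```text
11.0667 [ 0.5763 -0.0828  0.0887  0.5333  5.3084 -1.3783  1.3158 -0.167   0.0492
 -0.0297] sd [0.     0.     0.4025 0.3279]
```

Request:
apply_moves(grip=[1, 1, 1, 1, 1], translation=[[0, 0, 0.015], [0, 0, 0.015], [0, 0, 0], [0, 0, 0], [0, 0, 0]], spin=[0, 0, 0, 0, 0])

```text
t: 11.48
tool_pos: [0.5763, -0.0828, 0.0882]
tool_rot: [[1.0, -0.03, -0.001], [-0.03, -1.0, 0.0], [-0.001, -0.0, -1.0]]
force: [-1.3, 5.3, 3.6]
finger_gap: 0.27
grasp_force: 69.6
```

Request:
apply_moves(grip=[1, 1, 1, 1, 1, 1, 1, 1, 1, 1, 1, 1, 1, 1, 1, 1, 1, 1], translation=[[0, 0, -0.05], [0, 0, -0.1], [0, 0, -0.15], [0, 0, -0.2], [0, 0, -0.25], [0, 0, -0.4], [0, 0, -0.5], [0, 0, -0.55], [0, 0, -0.55], [0, 0, 0], [0, -0.4, 0], [0, -0.5, 0], [0, -0.5, 0], [0, -0.5, 0], [0, -0.25, 0], [0, 0, 0], [0, 0, 0], [0, 0, 0]], spin=[0, 0, 0, 0, 0, 0, 0, 0, 0, 0, 0, 0, 0, 0, 0, 0, 0, 0])

```text
t: 12.98
tool_pos: [0.5793, 0.0003, 0.1981]
tool_rot: [[0.999, -0.033, -0.0], [-0.033, -0.999, -0.002], [-0.0, 0.002, -1.0]]
force: [0.2, -0.5, -0.7]
finger_gap: 0.272
grasp_force: 69.0
```

```bash
python3 -c "
from h import *
st()
im=arm.camera('scene'); cv2.imwrite('pics/scene3.png',cv2.cvtColor(im,cv2.COLOR_RGB2BGR))
a=cv2.imread('pics/scene3.png')[130:290,240:400]
cv2.imwrite('pics/g.png',cv2.resize(cv2.convertScaleAbs(a,alpha=1.4),(600,600),interpolation=2))
"
```

```text
13.1833 [ 5.7930e-01  8.0000e-04  1.9820e-01 -3.8510e-01  2.7640e-01 -1.4073e+00
  2.9000e-03 -8.2000e-03 -2.3900e-02 -3.2600e-02] sd [4.000e-04 1.000e-04 3.715e-01 4.428e-01]
```

View pics/g.png

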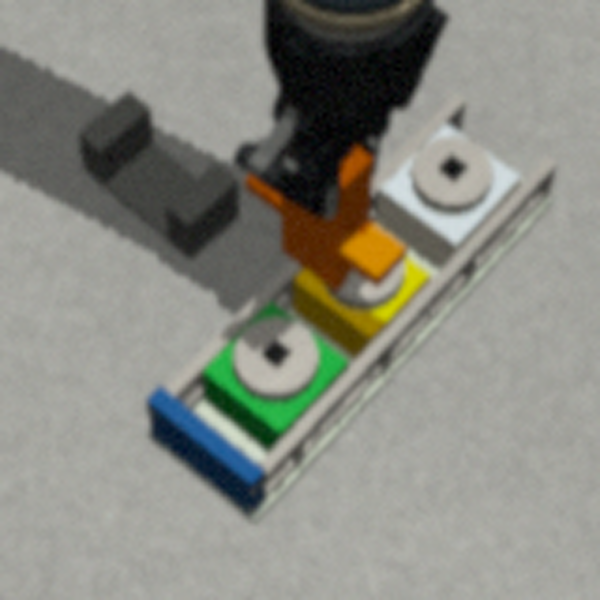

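Request:
apply_moves(grip=[1, 1, 1, 1, 1, 1, 1, 1, 1, 1, 1, 1, 1], translation=[[0, -0.06, 0], [0, 0, 0.25], [0, 0, 0.4], [0, 0, 0.35], [0, 0, 0.25], [0, 0, 0.15], [0, 0, 0.1], [0, 0, 0.1], [0, 0, 0.1], [0, 0, 0.1], [0, 0, 0.05], [0, 0, 0], [0, 0, 0]], spin=[0, 0, 0, 0, 0, 0, 0, 0, 0, 0, 0, 0, 0])

```text
t: 14.32
tool_pos: [0.5795, 0.0052, 0.1244]
tool_rot: [[1.0, -0.03, 0.0], [-0.03, -1.0, -0.0], [0.0, 0.0, -1.0]]
force: [-0.2, 0.4, -1.5]
finger_gap: 0.271
grasp_force: 69.0
```

```bash
python3 -c "
from h import *
st()"
```

```text
14.5167 [ 5.7960e-01  5.2000e-03  1.2460e-01  1.0000e-03 -2.9780e-01 -1.0045e+00
 -7.2000e-03  1.0200e-02 -2.9600e-02 -3.0200e-02] sd [0.     0.     0.4352 0.4943]
```

Request:
apply_moves(grip=[1, 1, 1, 1, 1, 1], translation=[[0, 0.02, 0], [0, 0.02, 0], [0, 0.02, 0], [0, 0, 0], [0, 0, 0], [0, 0, 0]], spin=[0, 0, 0, 0, 0, 0])

```text
t: 15.02
tool_pos: [0.5793, 0.0028, 0.1243]
tool_rot: [[1.0, -0.03, 0.0], [-0.03, -1.0, -0.0], [0.0, 0.0, -1.0]]
force: [0.0, -0.9, -1.1]
finger_gap: 0.27
grasp_force: 69.0
```

```bash
python3 -c "
from h import *
st()"
```

```text
15.2167 [ 5.7930e-01  2.8000e-03  1.2430e-01  1.0050e-01 -1.1110e-01 -1.3406e+00
 -2.0200e-02 -1.1000e-03  1.9000e-03 -3.0100e-02] sd [0.     0.     0.1996 0.3895]
```

Now in 0.2–0.4 mm steps.

Request:
apply_moves(grip=[1, 1, 1, 1, 1, 1], translation=[[0, 0.01, 0], [0, 0.01, 0], [0, 0.005, 0], [0, 0, 0], [0, 0, 0], [0, 0, 0]], spin=[0, 0, 0, 0, 0, 0])

```text
t: 15.72
tool_pos: [0.5793, 0.0017, 0.1243]
tool_rot: [[1.0, -0.03, -0.0], [-0.03, -1.0, -0.0], [-0.0, 0.0, -1.0]]
force: [0.3, 0.8, -0.9]
finger_gap: 0.271
grasp_force: 69.0
```

```bash
python3 -c "
from h import *
st()"
```

```text
15.9167 [ 0.5793  0.0018  0.1243 -0.0597 -0.0144 -0.8643  0.0036 -0.028   0.0109
 -0.0302] sd [0.    0.    0.176 0.434]
```

Request:
apply_moves(grip=[1, 1, 1, 1, 1], translation=[[0, 0.008, 0], [0, 0.007, 0], [0, 0, 0], [0, 0, 0], [0, 0, 0]], spin=[0, 0, 0, 0, 0])

```text
t: 16.33
tool_pos: [0.5793, 0.0013, 0.1243]
tool_rot: [[1.0, -0.03, 0.0], [-0.03, -1.0, 0.0], [0.0, -0.0, -1.0]]
force: [-0.1, -0.6, -1.8]
finger_gap: 0.268
grasp_force: 69.0
```

```bash
python3 -c "
from h import *
st()"
```

```text
16.5333 [ 0.5793  0.0013  0.1243  0.1808  0.1774 -0.9138  0.1258 -0.0054 -0.0093
 -0.0301] sd [0.     0.     0.3939 0.2667]
```

Request:
apply_moves(grip=[1, 1, 1, 1, 1], translation=[[0, 0.004, 0], [0, 0, 0], [0, 0, 0], [0, 0, 0], [0, 0, 0]], spin=[0, 0, 0, 0, 0])

```text
t: 16.95
tool_pos: [0.5793, 0.0012, 0.1243]
tool_rot: [[1.0, -0.03, 0.0], [-0.03, -1.0, 0.0], [0.0, -0.0, -1.0]]
force: [-0.3, 1.2, -1.9]
finger_gap: 0.27
grasp_force: 69.0
```

```bash
python3 -c "
from h import *
st()"
```

```text
17.15 [ 5.7930e-01  1.2000e-03  1.2430e-01  1.4340e-01  1.1685e+00 -1.4816e+00
  3.8830e-01  1.9300e-02  6.4000e-03 -3.0100e-02] sd [0.     0.     0.4602 0.2713]
```

Request:
apply_moves(grip=[1, 1, 1, 1, 1, 1, 1, 1, 1, 1], translation=[[0, -0.008, 0.04], [0, 0, 0.04], [0, 0, 0.04], [0, 0, 0.04], [0, 0, 0.04], [0, 0, 0.04], [0, 0, 0.04], [0, 0, 0.04], [0, 0, 0.04], [0, 0, 0]], spin=[0, 0, 0, 0, 0, 0, 0, 0, 0, 0])

```text
t: 17.98
tool_pos: [0.5792, 0.0013, 0.1096]
tool_rot: [[1.0, -0.03, -0.0], [-0.03, -1.0, -0.0], [-0.0, 0.0, -1.0]]
force: [-0.2, 1.2, -1.8]
finger_gap: 0.267
grasp_force: 69.0
```

```bash
python3 -c "
from h import *
st()"
```

```text
18.1833 [ 0.5792  0.0013  0.1098  0.4693  0.898  -1.2765  0.1972  0.0178 -0.0162
 -0.0302] sd [0.000e+00 1.000e-04 1.740e-01 8.003e-01]
```

Request:
apply_moves(grip=[1, 1, 1, 1, 1, 1, 1, 1], translation=[[0, -0.001, 0.04], [0, -0.001, 0.04], [0, -0.001, 0.04], [0, -0.001, 0.04], [0, -0.001, 0.04], [0, -0.001, 0.04], [0, -0.001, 0.04], [0, 0, 0]], spin=[0, 0, 0, 0, 0, 0, 0, 0])

```text
t: 18.85
tool_pos: [0.5792, 0.001, 0.0984]
tool_rot: [[1.0, -0.03, -0.0], [-0.03, -1.0, -0.001], [-0.0, 0.001, -1.0]]
force: [-0.5, -1.5, -0.8]
finger_gap: 0.27
grasp_force: 69.1
```

```bash
python3 -c "
from h import *
st()"
```

```text
19.05 [ 5.7920e-01  1.1000e-03  9.8500e-02  3.3200e-01 -2.5086e+00 -5.6180e-01
 -6.4790e-01 -3.6500e-02  2.9900e-02 -3.0500e-02] sd [0.     0.     0.1351 0.5431]
```

Request:
apply_moves(grip=[1, 1, 1, 1, 1, 1, 1, 1, 1], translation=[[0, -0.003, 0.03], [0, -0.002, 0.03], [0, 0, 0.03], [0, 0, 0.03], [0, 0, 0.03], [0, 0, 0.03], [0, 0, 0.03], [0, 0, 0.02], [0, 0, 0]], spin=[0, 0, 0, 0, 0, 0, 0, 0, 0])

```text
t: 19.8
tool_pos: [0.579, 0.0021, 0.0891]
tool_rot: [[1.0, -0.03, -0.001], [-0.03, -1.0, 0.0], [-0.001, -0.0, -1.0]]
force: [-0.1, -1.7, -0.5]
finger_gap: 0.271
grasp_force: 69.1
```

```bash
python3 -c "
from h import *
st()"
```

```text
20.0 [ 0.5791  0.002   0.0893 -0.5215 -1.866  -1.0375 -0.4115  0.0486 -0.0201
 -0.03  ] sd [0.000e+00 1.000e-04 2.012e-01 1.136e-01]
```

Request:
apply_moves(grip=[1, 1, 1, 1, 1, 1], translation=[[0, 0, 0.02], [0, 0, 0.02], [0, 0, 0.01], [0, 0, 0], [0, 0, 0], [0, 0, 0]], spin=[0, 0, 0, 0, 0, 0])

```text
t: 20.5
tool_pos: [0.5796, 0.002, 0.0882]
tool_rot: [[1.0, -0.03, 0.001], [-0.03, -1.0, 0.0], [0.001, -0.0, -1.0]]
force: [-1.7, -1.3, 5.4]
finger_gap: 0.271
grasp_force: 69.9
```

```bash
python3 -c "
from h import *
st()"
```

```text
20.7 [ 5.7960e-01  2.0000e-03  8.8200e-02 -1.7313e+00 -1.1583e+00  5.1799e+00
 -3.3920e-01  3.7480e-01  1.3200e-02 -3.0100e-02] sd [0.     0.     0.7    0.3152]
```

Request:
apply_moves(grip=[1, 1, 1, 1, 1, 1, 1, 1, 1, 1, 1, 1, 1, 1, 1, 1, 1, 1], translation=[[0, 0, -0.05], [0, 0, -0.1], [0, 0, -0.15], [0, 0, -0.2], [0, 0, -0.25], [0, 0, -0.4], [0, 0, -0.5], [0, 0, -0.55], [0, 0, -0.55], [0, 0, 0], [0, -0.4, 0], [0, -0.5, 0], [0, -0.5, 0], [0, -0.5, 0], [0, -0.225, 0], [0, 0, 0], [0, 0, 0], [0, 0, 0]], spin=[0, 0, 0, 0, 0, 0, 0, 0, 0, 0, 0, 0, 0, 0, 0, 0, 0, 0])

```text
t: 22.2
tool_pos: [0.5819, 0.085, 0.1973]
tool_rot: [[0.999, -0.032, -0.0], [-0.032, -0.999, -0.001], [-0.0, 0.001, -1.0]]
force: [-0.3, 0.8, -0.6]
finger_gap: 0.269
grasp_force: 69.0
```

```bash
python3 -c "
from h import *
st();st()
np.set_printoptions(precision=4,suppress=True)
im=arm.camera('scene'); cv2.imwrite('pics/scene4.png',cv2.cvtColor(im,cv2.COLOR_RGB2BGR))
for n in (0,3,4):
    g=cv2.imread(f'pics/scene{n}.png'); h=cv2.cvtColor(g,cv2.COLOR_BGR2HSV)
    for nm,lo,hi in(('g',(50,100,40),(80,255,255)),('y',(26,130,40),(34,255,255))):
        m=cv2.inRange(h,lo,hi);m[:150]=0;m[260:]=0;m[:,:280]=0;m[:,395:]=0
        mo=cv2.moments(m,True);print(n,nm,mo['m00'],back('scene',[[mo['m10']/mo['m00'],mo['m01']/mo['m00']]],.04)[0])
"
```

```text
22.4 [ 0.5819  0.0851  0.1974  0.0036 -0.0362 -1.0489 -0.0039  0.0175 -0.0028
 -0.0325] sd [2.000e-04 1.000e-04 3.874e-01 7.235e-01]
22.6 [ 0.5819  0.0861  0.1975 -0.1199 -0.1719 -0.9881  0.0139  0.0166 -0.0041
 -0.0312] sd [2.000e-04 0.000e+00 1.439e-01 4.589e-01]
0 g 343.0 [ 0.5793 -0.0544  0.04  ]
0 y 260.0 [0.5819 0.0314 0.04  ]
3 g 388.0 [ 0.5793 -0.051   0.04  ]
3 y 96.0 [0.6    0.0459 0.04  ]
4 g 369.0 [ 0.5788 -0.0514  0.04  ]
4 y 258.0 [0.5843 0.0356 0.04  ]
```

Request:
apply_moves(grip=[1, 1, 1, 1, 1, 1, 1, 1, 1, 1, 1, 1, 1], translation=[[0, 0, 0], [0, 0, 0.25], [0, 0, 0.4], [0, 0, 0.35], [0, 0, 0.25], [0, 0, 0.15], [0, 0, 0.1], [0, 0, 0.1], [0, 0, 0.1], [0, 0, 0.1], [0, 0, 0.03], [0, 0, 0], [0, 0, 0]], spin=[0, 0, 0, 0, 0, 0, 0, 0, 0, 0, 0, 0, 0])

```text
t: 23.73
tool_pos: [0.582, 0.0868, 0.1245]
tool_rot: [[1.0, -0.03, 0.0], [-0.03, -1.0, 0.0], [0.0, -0.0, -1.0]]
force: [0.8, -0.5, -1.0]
finger_gap: 0.266
grasp_force: 69.0
```

```bash
python3 -c "
from h import *
st()"
```

```text
23.9333 [ 0.5821  0.0868  0.1246 -0.1903 -0.0087 -1.0619 -0.0205 -0.0148  0.0199
 -0.0302] sd [0.     0.     0.3252 0.1876]
```

Free. Approach 2 mm, then fine steps.

Request:
apply_moves(grip=[1, 1, 1, 1, 1, 1, 1], translation=[[0, 0.015, 0], [0, 0.015, 0], [0, 0.01, 0], [0, 0.01, 0], [0, 0, 0], [0, 0, 0], [0, 0, 0]], spin=[0, 0, 0, 0, 0, 0, 0])

```text
t: 24.52
tool_pos: [0.5818, 0.0848, 0.1243]
tool_rot: [[1.0, -0.03, 0.0], [-0.03, -1.0, -0.0], [0.0, 0.0, -1.0]]
force: [0.3, 0.1, -1.1]
finger_gap: 0.272
grasp_force: 69.0
```

```bash
python3 -c "
from h import *
st()"
```

```text
24.7167 [ 0.5818  0.0848  0.1243  0.277  -0.1094 -1.1852  0.0164  0.0166 -0.0174
 -0.0302] sd [0.     0.     0.7339 0.3022]
```

Request:
apply_moves(grip=[1, 1, 1, 1, 1], translation=[[0, 0.008, 0], [0, 0.007, 0], [0, 0, 0], [0, 0, 0], [0, 0, 0]], spin=[0, 0, 0, 0, 0])

```text
t: 25.13
tool_pos: [0.5818, 0.0842, 0.1243]
tool_rot: [[1.0, -0.03, 0.0], [-0.03, -1.0, -0.0], [0.0, 0.0, -1.0]]
force: [-0.7, 1.2, -1.2]
finger_gap: 0.27
grasp_force: 69.0
```

```bash
python3 -c "
from h import *
st()"
```

```text
25.3333 [ 0.5818  0.0842  0.1243  0.4179 -0.3405 -1.0008  0.023  -0.0536  0.0117
 -0.0302] sd [0.     0.     0.379  0.9249]
```

Request:
apply_moves(grip=[1, 1, 1, 1, 1], translation=[[0, 0.008, 0], [0, 0, 0], [0, 0, 0], [0, 0, 0], [0, 0, 0]], spin=[0, 0, 0, 0, 0])

```text
t: 25.75
tool_pos: [0.5817, 0.0838, 0.1243]
tool_rot: [[1.0, -0.03, -0.0], [-0.03, -1.0, -0.0], [-0.0, 0.0, -1.0]]
force: [0.6, -0.8, -1.0]
finger_gap: 0.269
grasp_force: 69.0
```

```bash
python3 -c "
from h import *
st()"
```

```text
25.95 [ 0.5818  0.0839  0.1243  0.3244  0.2899 -1.1964  0.0063  0.0021  0.0051
 -0.0302] sd [0.     0.     0.1997 0.4805]
```

Request:
apply_moves(grip=[1, 1, 1, 1, 1], translation=[[0, 0.008, 0], [0, 0, 0], [0, 0, 0], [0, 0, 0], [0, 0, 0]], spin=[0, 0, 0, 0, 0])

```text
t: 26.37
tool_pos: [0.5817, 0.0835, 0.1243]
tool_rot: [[1.0, -0.03, 0.0], [-0.03, -1.0, -0.0], [0.0, 0.0, -1.0]]
force: [-0.1, 0.2, -1.5]
finger_gap: 0.269
grasp_force: 69.0
```

```bash
python3 -c "
from h import *
st()"
```

```text
26.5667 [ 0.5817  0.0835  0.1243  0.0015 -0.1973 -1.2299  0.026  -0.0252 -0.0059
 -0.0302] sd [0.     0.     0.1243 0.2444]
```

Request:
apply_moves(grip=[1, 1, 1, 1, 1], translation=[[0, 0.007, 0], [0, 0, 0], [0, 0, 0], [0, 0, 0], [0, 0, 0]], spin=[0, 0, 0, 0, 0])

```text
t: 26.98
tool_pos: [0.5817, 0.0832, 0.1243]
tool_rot: [[1.0, -0.03, 0.0], [-0.03, -1.0, -0.0], [0.0, 0.0, -1.0]]
force: [-0.7, -0.7, -1.4]
finger_gap: 0.271
grasp_force: 69.0
```

```bash
python3 -c "
from h import *
st()"
```

```text
27.1833 [ 0.5817  0.0833  0.1243  0.016   0.0449 -0.7766  0.0052 -0.0053 -0.0082
 -0.0302] sd [0.     0.     0.3173 0.384 ]
```

Request:
apply_moves(grip=[1, 1, 1, 1, 1], translation=[[0, 0.007, 0], [0, 0, 0], [0, 0, 0], [0, 0, 0], [0, 0, 0]], spin=[0, 0, 0, 0, 0])

```text
t: 27.6
tool_pos: [0.5817, 0.0829, 0.1243]
tool_rot: [[1.0, -0.03, 0.0], [-0.03, -1.0, -0.0], [0.0, 0.0, -1.0]]
force: [0.4, -0.0, -0.9]
finger_gap: 0.272
grasp_force: 69.0
```

```bash
python3 -c "
from h import *
st()"
```

```text
27.8 [ 0.5817  0.083   0.1243 -0.539   0.0378 -1.0654  0.0224  0.0196  0.0052
 -0.0302] sd [0.     0.     0.1788 0.2624]
```

Request:
apply_moves(grip=[1, 1, 1, 1, 1], translation=[[0, 0.007, 0], [0, 0, 0], [0, 0, 0], [0, 0, 0], [0, 0, 0]], spin=[0, 0, 0, 0, 0])

```text
t: 28.22
tool_pos: [0.5817, 0.0827, 0.1243]
tool_rot: [[1.0, -0.03, 0.0], [-0.03, -1.0, -0.0], [0.0, 0.0, -1.0]]
force: [0.7, -0.8, -0.7]
finger_gap: 0.273
grasp_force: 69.0
```

```bash
python3 -c "
from h import *
st()"
```

```text
28.4167 [ 0.5817  0.0827  0.1243 -0.0046  0.2852 -0.7041 -0.0026  0.0078 -0.0096
 -0.0302] sd [0.     0.     0.3119 0.6641]
```

Request:
apply_moves(grip=[1, 1, 1, 1, 1], translation=[[0, 0.007, 0], [0, 0, 0], [0, 0, 0], [0, 0, 0], [0, 0, 0]], spin=[0, 0, 0, 0, 0])

```text
t: 28.83
tool_pos: [0.5817, 0.0824, 0.1243]
tool_rot: [[1.0, -0.03, 0.0], [-0.03, -1.0, -0.0], [0.0, 0.0, -1.0]]
force: [0.3, -0.3, -1.6]
finger_gap: 0.27
grasp_force: 69.0
```

```bash
python3 -c "
from h import *
st()"
```

```text
29.0333 [ 0.5817  0.0824  0.1243  0.0189  0.1471 -1.28   -0.0224 -0.0226  0.0298
 -0.0302] sd [0.     0.     0.5921 0.451 ]
```

Request:
apply_moves(grip=[1, 1, 1, 1, 1], translation=[[0, 0.007, 0], [0, 0, 0], [0, 0, 0], [0, 0, 0], [0, 0, 0]], spin=[0, 0, 0, 0, 0])

```text
t: 29.45
tool_pos: [0.5817, 0.0821, 0.1243]
tool_rot: [[1.0, -0.03, 0.0], [-0.03, -1.0, -0.0], [0.0, 0.0, -1.0]]
force: [-0.6, -0.4, -2.0]
finger_gap: 0.271
grasp_force: 69.0
```

```bash
python3 -c "
from h import *
st()"
```

```text
29.65 [ 0.5817  0.0821  0.1243  0.1232 -0.1679 -1.02    0.0184 -0.0143 -0.0178
 -0.0302] sd [0.     0.     0.0887 0.1978]
```

Request:
apply_moves(grip=[1, 1, 1, 1, 1], translation=[[0, 0.008, 0], [0, 0, 0], [0, 0, 0], [0, 0, 0], [0, 0, 0]], spin=[0, 0, 0, 0, 0])

```text
t: 30.07
tool_pos: [0.5817, 0.0819, 0.1243]
tool_rot: [[1.0, -0.03, 0.0], [-0.03, -1.0, 0.0], [0.0, -0.0, -1.0]]
force: [0.1, -0.3, -0.8]
finger_gap: 0.268
grasp_force: 69.0
```

```bash
python3 -c "
from h import *
st()"
```

```text
30.2667 [ 0.5817  0.0819  0.1243 -0.2341  0.3565 -0.7608  0.0984 -0.0096 -0.0084
 -0.0302] sd [0.     0.     0.2458 0.4303]
```

Request:
apply_moves(grip=[1, 1, 1, 1, 1], translation=[[0, 0.004, 0], [0, 0, 0], [0, 0, 0], [0, 0, 0], [0, 0, 0]], spin=[0, 0, 0, 0, 0])

```text
t: 30.68
tool_pos: [0.5817, 0.0818, 0.1243]
tool_rot: [[1.0, -0.03, 0.0], [-0.03, -1.0, 0.0], [0.0, -0.0, -1.0]]
force: [-0.5, 1.1, -2.1]
finger_gap: 0.272
grasp_force: 69.0
```

```bash
python3 -c "
from h import *
st()"
```

```text
30.8833 [ 5.8170e-01  8.1800e-02  1.2430e-01 -1.6230e-01  1.5777e+00 -1.1747e+00
  3.5280e-01  1.0000e-03 -1.5300e-02 -3.0100e-02] sd [0.     0.     0.3071 0.5708]
```

Request:
apply_moves(grip=[1, 1, 1, 1, 1, 1, 1, 1, 1, 1, 1, 1, 1, 1], translation=[[0, -0.007, 0.04], [0, 0, 0.04], [0, 0, 0.04], [0, 0, 0.04], [0, 0, 0.04], [0, 0, 0.04], [0, 0, 0.04], [0, 0, 0.04], [0, 0, 0.04], [0, 0, 0.04], [0, -0.001, 0.04], [0, -0.001, 0.04], [0, -0.001, 0.04], [0, 0, 0]], spin=[0, 0, 0, 0, 0, 0, 0, 0, 0, 0, 0, 0, 0, 0])

```text
t: 32.05
tool_pos: [0.5815, 0.0819, 0.1031]
tool_rot: [[1.0, -0.03, -0.001], [-0.03, -1.0, -0.0], [-0.001, 0.0, -1.0]]
force: [0.8, 1.3, -0.4]
finger_gap: 0.273
grasp_force: 69.0
```

```bash
python3 -c "
from h import *
st()"
```

```text
32.25 [ 0.5816  0.0819  0.1034  0.3155  0.3462 -1.3192  0.1436  0.0242 -0.0292
 -0.0303] sd [0.000e+00 1.000e-04 4.576e-01 4.856e-01]
```

Well balanced; continue to near home.

Request:
apply_moves(grip=[1, 1, 1, 1, 1, 1, 1, 1, 1, 1, 1, 1], translation=[[0, 0, 0.035], [0, 0, 0.035], [0, -0.001, 0.035], [0, 0, 0.035], [0, -0.001, 0.035], [0, 0, 0.035], [0, 0, 0.035], [0, 0, 0.03], [0, 0, 0.03], [0, 0, 0.03], [0, 0, 0.03], [0, 0, 0]], spin=[0, 0, 0, 0, 0, 0, 0, 0, 0, 0, 0, 0])

```text
t: 33.25
tool_pos: [0.5814, 0.0819, 0.0884]
tool_rot: [[1.0, -0.03, -0.001], [-0.03, -1.0, -0.0], [-0.001, 0.0, -1.0]]
force: [0.4, -1.5, -1.5]
finger_gap: 0.268
grasp_force: 69.0
```

```bash
python3 -c "
from h import *
st()"
```

```text
33.45 [ 0.5815  0.0819  0.0887 -0.1386 -1.5786 -1.0385 -0.3858  0.0296  0.0175
 -0.0302] sd [0.000e+00 1.000e-04 2.784e-01 2.282e-01]
```

Request:
apply_moves(grip=[1, 1, 1, 1, 1, 1, 1], translation=[[0, 0, 0.015], [0, 0, 0.01], [0, 0, 0.01], [0, 0, 0], [0, 0, 0], [0, 0, 0], [0, 0, 0]], spin=[0, 0, 0, 0, 0, 0, 0])

```text
t: 34.03
tool_pos: [0.582, 0.082, 0.0882]
tool_rot: [[1.0, -0.03, 0.001], [-0.03, -1.0, -0.0], [0.001, 0.0, -1.0]]
force: [-1.5, -1.7, 5.8]
finger_gap: 0.268
grasp_force: 69.9
```

```bash
python3 -c "
from h import *
st()"
```

```text
34.2333 [ 0.582   0.082   0.0882 -1.9257 -2.3991  5.1058 -0.6578  0.3748  0.0324
 -0.0302] sd [0.     0.     0.354  0.1396]
```

Request:
apply_moves(grip=[1, 1, 1, 1, 1, 1, 1, 1, 1, 1, 1, 1, 1, 1, 1, 1, 1, 1, 1, 1], translation=[[0, 0, -0.05], [0, 0, -0.1], [0, 0, -0.15], [0, 0, -0.2], [0, 0, -0.3], [0, 0, -0.5], [0, 0, -0.6], [0, 0, -0.6], [0, 0, -0.5], [-0.47, 0.2, 0], [-0.47, 0.2, 0], [-0.47, 0.2, 0], [-0.47, 0.2, 0], [-0.47, 0.2, 0], [-0.47, 0.2, 0], [-0.47, 0.2, 0], [-0.47, 0.2, 0], [0, 0, 0], [0, 0, 0], [0, 0, 0]], spin=[0, 0, 0, 0, 0, 0, 0, 0, 0, 0, 0, 0, 0, 0, 0, 0, 0, 0.05, 0, 0])

```text
t: 35.9
tool_pos: [0.4301, 0.0232, 0.2087]
tool_rot: [[0.997, -0.079, 0.003], [-0.079, -0.997, 0.0], [0.003, -0.0, -1.0]]
force: [0.6, -0.6, -0.8]
finger_gap: 0.267
grasp_force: 69.1
```

```bash
python3 -c "
from h import *
st();st()
for c in('scene','top'):
  im=arm.camera(c); cv2.imwrite(f'pics/{c}5.png',cv2.cvtColor(im,cv2.COLOR_RGB2BGR))
a=cv2.imread('pics/scene5.png')[130:290,240:400]
cv2.imwrite('pics/i.png',cv2.resize(cv2.convertScaleAbs(a,alpha=1.4),(600,600),interpolation=2))
"
```

```text
36.1 [ 0.4302  0.0232  0.2081  0.0113  0.0893 -1.0992 -0.0071 -0.0401 -0.0139
 -0.0787] sd [1.000e-04 3.000e-04 2.323e-01 1.456e-01]
36.3 [ 0.4297  0.023   0.2075 -0.1105 -0.2343 -0.8304  0.0081  0.0232  0.0124
 -0.0795] sd [1.000e-04 1.000e-04 3.896e-01 6.193e-01]
```

View pics/i.png

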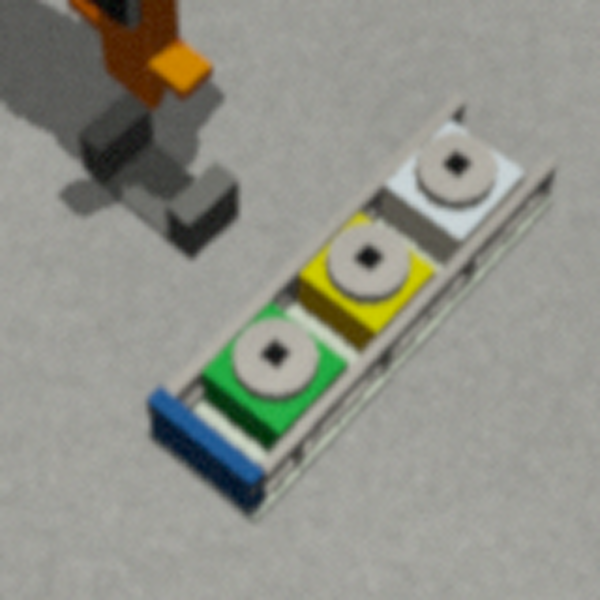

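Request:
apply_moves(grip=[1, 1, 1, 1, 1, 1, 1, 1, 1, 1, 1, 1, 1, 1, 1], translation=[[0, 0.02, 0.3], [0, 0, 0.5], [0, 0, 0.5], [0, 0, 0.5], [0, 0, 0.4], [0, 0, 0.3], [0, 0, 0.2], [0, 0, 0.1], [0, 0, 0.1], [0, 0, 0.03], [0, 0, 0.03], [0, 0, 0.03], [0, 0, 0.02], [0, 0, 0], [0, 0, 0]], spin=[0, 0, 0, 0, 0, 0, 0, 0, 0, 0, 0, 0, 0, 0, 0])

```text
t: 37.65
tool_pos: [0.4295, 0.0219, 0.0873]
tool_rot: [[0.997, -0.08, 0.001], [-0.08, -0.997, -0.0], [0.001, 0.0, -1.0]]
force: [-1.3, 1.1, -1.0]
finger_gap: 0.268
grasp_force: 69.1
```

```bash
python3 -c "
from h import *
st()"
```

```text
37.85 [ 0.4295  0.0219  0.0873 -0.1766  0.2487 -0.7261  0.0082 -0.0133  0.0065
 -0.0802] sd [0.     0.     0.2884 0.2365]
```

Lower 1.2 mm more to touch, release, and back straight up.

Request:
apply_moves(grip=[1, 1, 1, 1, 1, 0.3, 0, -0.3, -0.6, -0.8, -1, -1, -1, -1, -1], translation=[[0, 0, 0.015], [0, 0, 0.015], [0, 0, 0], [0, 0, 0], [0, 0, 0], [0, 0, 0], [0, 0, 0], [0, 0, 0], [0, 0, 0], [0, 0, 0], [0, 0, 0], [0, 0, 0], [0, 0, 0], [0, 0, 0], [0, 0, 0]], spin=[0, 0, 0, 0, 0, 0, 0, 0, 0, 0, 0, 0, 0, 0, 0])

```text
t: 39.1
tool_pos: [0.4294, 0.0219, 0.0859]
tool_rot: [[0.997, -0.08, 0.0], [-0.08, -0.997, -0.0], [0.0, 0.0, -1.0]]
force: [-0.3, 1.0, 0.2]
finger_gap: 1.001
grasp_force: 0.0
```

Request:
apply_moves(grip=[-1, -1, -1, -1, -1, -1, -1, -1, -1], translation=[[0, 0, -0.1], [0, 0, -0.3], [0, 0, -0.5], [0, 0, -0.6], [0, 0, -0.7], [0, 0, -0.7], [0, 0, -0.6], [0, 0, 0], [0, 0, 0]], spin=[0, 0, 0, 0, 0, 0, 0, 0, 0])

```text
t: 39.85
tool_pos: [0.4301, 0.022, 0.2274]
tool_rot: [[0.997, -0.08, 0.004], [-0.08, -0.997, -0.0], [0.004, -0.0, -1.0]]
force: [-0.4, -0.6, -0.2]
finger_gap: 1.001
grasp_force: 0.0
```

```bash
python3 - <<'E'
from h import *
np.set_printoptions(precision=4,suppress=True)
st()
for c in('scene','top'):
  im=arm.camera(c); cv2.imwrite(f'pics/{c}6.png',cv2.cvtColor(im,cv2.COLOR_RGB2BGR))
a=cv2.imread('pics/scene6.png')[130:290,240:400]
cv2.imwrite('pics/j.png',cv2.resize(cv2.convertScaleAbs(a,alpha=1.4),(600,600),interpolation=2))
# lid knobs (dark squares): subpixel centroid
g=cv2.imread('pics/scene6.png',0).astype(float)
for u,v in((275,353),(368,257),(456,163)):
    x,y=int(240+u*.2667),int(130+v*.2667); w=g[y-5:y+6,x-5:x+6]; w=np.clip(w.max()*.75-w,0,None)
    yy,xx=np.mgrid[y-5:y+6,x-5:x+6]; p=[(w*xx).sum()/w.sum(),(w*yy).sum()/w.sum()]
    print(back('scene',[p],.068)[0])
E
```

```text
40.05 [ 0.4287  0.0218  0.2253 -0.0603  0.079  -0.1278  0.0024 -0.0106  0.005
 -0.0802] sd [0.     0.0005 0.5441 0.603 ]
[ 0.5764 -0.0413  0.068 ]
[0.579  0.0414 0.068 ]
[0.5804 0.1252 0.068 ]
```

View pics/j.png

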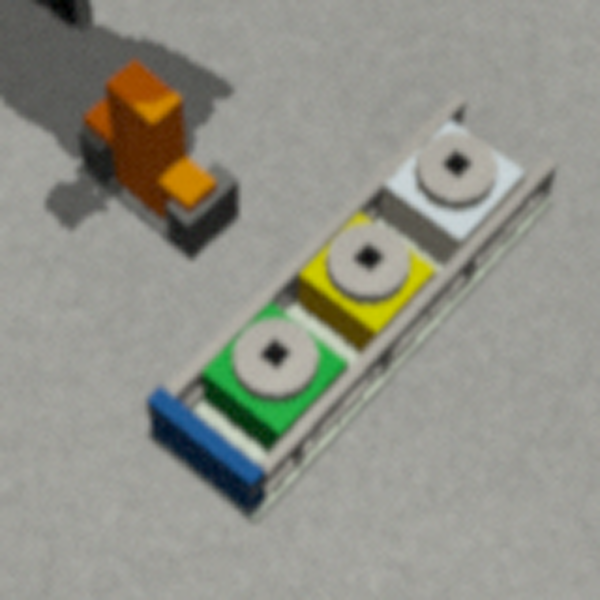

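```bash
python3 -c "
from workcell import arm
print(arm.close_job())"
```

```text
the job is handed in; nothing more can be done
None
```

I set all three gaps with the spacer, stood it back upright on its rest and handed the job in at about 40 s; the final camera check puts the holder centres 82.7 mm and 83.8 mm apart (targets 82 and 84 mm) and the first holder about 0.5 mm off its target, and no verdict came back.

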